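# Bring a culture flask to the viewing stop of a microscope

### The arm

A 7-joint arm with a two-finger parallel gripper is mounted at the origin on the work surface. World frame = base frame: x ahead of the robot, y to its left, z up, the work surface at z = 0. Lengths are in m, angles in rad, forces in N, time in s.
With the tool pointing down it reaches from about 0.425 to 0.95 m from the base axis. Payload 16.7 kg.
Tool frame: the origin (TCP) lies on the centre line of the jaws, within the pads' length; the fingertips stand 8 mm ahead of it and the grasp point (between the pads) lies 11 mm behind it; z points along the fingers, y is the line along which they close (so a half turn about z gives the same grasp; the last joint's range is limited). The gripper opens to 94 mm and grips with 3 to 60 N. Pads are 16 mm wide; open, the fingers measure 119 mm over their backs; the gripper's body (75 mm by 177 mm) begins 78 mm behind the grasp point.
Start: joints at [1.077, 0.426, 0.074, 1.606, -0.034, 1.111, -0.067], TCP at [0.227, -0.635, 0.213] pointing down, gripper open.
Joint ranges: [-2.85, 2.85], [-0.5, 2.14], [-1.23, 1.37], [0.21, 2.46], [-1.02, 4.16], [0.16, 2.05], [-2.73, 2.73]. Speed limits (rad/s): [1.89, 1.89, 2.39, 2.39, 3.01, 3.01, 3.01].

### API

Orientations are given as [roll, pitch, yaw] about the fixed x, y, z axes, in that order (R = Rz(yaw) Ry(pitch) Rx(roll)).
In Python, from rig import r gives the robot as it stands. The module is installed in compiled form; this text tells all that it offers.
- The arm moves only by the tool move_arm, never from a script. Its argument "motion" is a list of rows, each a list of 7 numbers: the closure, from -1 (fully open) to 1 (shut), so that 0 is half open, then the shift along the world's x, y, z in mm, then the turn, a rotation vector about the world's x, y, z in degrees. In form: [[fingers, tx, ty, tz, wx, wy, wz], ...]. A call has 1 to 8 rows; each row is the pose to reach, as a shift and turn from the pose commanded when the call began; what a row does not reach only later rows make up. A row lasts 1/8 s, in which the tool goes at most 62.5 mm and 10.7 degrees, less where a joint would pass 70% of its speed; a pose out of reach is approached as far as the arm can. A call with a gripper value outside its range is refused whole. The fingers move at their own pace and stop on an object; "newtons" is the grip in N (left out, the last holds). Time passes only in rows, so rows that repeat a pose let the fingers close. It gives the time, the measured TCP pose, the force, the opening and the grip force at its end, in the units of the state.
- r.get_obs(): the state, without advancing time (a new reading comes with each control period).
- r.capture(name): name is "scene" or "top" or "wrist"; returns (picture, depth): 420x560x3 uint8, blue, green, red; 420x560 float32, m along the optical axis (not along the pixel's ray), 0 where there is no reading.
- r.camera_model(name): a dict with "intrinsics" (3x3 intrinsics, pixels), "R" (3x3) and "t" (3): a world point X has camera coordinates R X + t; the wrist camera has in their place "T_tool_cam" (4x4, takes a point from camera to tool coordinates, whose origin is the TCP and whose axes are the flange's). Camera axes: x right, y down, z forward; pixel columns grow to the right and rows downward; lengths in m; the calibration is good to about 2 mm. The wrist camera is an equidistant fisheye: a pixel r from the principal point sees the ray r / f radians off the axis. A picture is of the moment at which its call begins: read the wrist's pose just before it. camera_model takes no time and is no camera call.
- r.hand_in(): hands the job in; it is judged then, once.
The state is a dict: "time_s": time; "qpos": joint angles; "joint_vel": joint speeds; "joint_efforts": joint torques, N m; "ee_pos": TCP position; "tcp_rot": TCP orientation; "force": force on the tool from outside, world axes, zero at the start; "ft_torque": the same for the moment, N m; "opening": finger opening in m; "finger_force": force on a finger pad.
Only numpy, scipy, OpenCV 4.12 (cv2) and the standard library are available. Lean on these libraries where they do the work, as an engineer would, in place of code of your own. Each camera call takes 0.05 s, during which the arm holds its last target. There are 200 camera calls.

### The job

Lay the culture flask flat in the nest of the microscope's blue stage carriage, with its orange cap out through the notch. Then wind the handwheel clockwise by its red grip until the carriage's steel nose touches the yellow stop, and leave it there with the flask still seated and the grip let go. Leave the brown bottle, the green tip box and the stack of dishes where they are.

Things in the scene. Friction and masses are not known exactly. Their poses are not given: they have to be found in the camera images.
- flask: Loose culture flask lying flat, pale blue-grey plastic, 120 g. Body 80 (x) x 56 (y) x 32 (z) mm; origin under the middle of the body; shoulder, neck and orange cap (28 mm across) run out along its -x axis, to x = -82 mm. Grip it across the 56 mm (its y axis).
- stage: Fixed inverted microscope, low base 170 (x) x 450 (y) x 45 mm; origin on the bench; +y is the carriage's travel. Handwheel at local (0, -180 mm), rim 93 and hub 98 mm above the bench. Optics housing (75 mm high), eyepieces and a lamp on a short column (to 165 mm high) on the far side: local x 80 to 215, y -20 to 140 mm.
- nest (a point): Middle of the nest floor of the blue carriage, where the flask's origin belongs (68 mm above the bench); axes like the stage's. The nest is a clear opening 88 (x) x 64 (y) mm within an aluminium fence 6 mm wide and 8 mm high, with a 36 mm wide notch in the middle of its -x side for the neck and cap: the seated flask has its axes along the nest's.
- carriage_face (a point): Middle of the flat steel nose face at the front (+y) of the carriage, the face that meets the stop; axes like the stage's.
- stop: Yellow stop block 34 (x) x 26 (y) x 34 (z) mm with a small black knob on top, clamped on the stage; immovable; origin under its middle; axes like the stage's. Its place along the stage varies.
- stop_face (a point): Point of the stop's face (toward -y) that the nose meets; axes like the stage's. The gap to close is the distance along this y from carriage_face to stop_face (0 when touching).
- wheel_center (a point): Centre of the handwheel in the plane of its rim (86 mm above the bench), on its vertical axis. Wheel: black rim, 55 mm radius to the rim's middle, rim 14 mm thick, three spokes.
- crank_knob (a point): The red grip of the handwheel: an upright freely spinning handle 24 mm across and 46 mm high, standing on the rim 55 mm from the wheel's axis. This point is on its axis, 120 mm above the bench; its top is at 140 mm.
- wheel (a joint): Angle of the handwheel (rad), grows clockwise seen from above; the carriage moves 8 mm toward the stop per rad (50 mm a turn). It stays where it is left.
- carriage (a joint): Position of the carriage along its travel (m), grows toward the stop.
- bottle: Bystander: brown bottle, 66 mm across, 150 mm high, origin under its middle.
- tip_box: Bystander: green pipette tip box 120 x 85 x 60 mm, origin under its middle.
- dishes: Bystander: stack of white dishes, 90 mm across, 58 mm high, origin under its middle.

How it is judged:
By the outcome, as a careful person would: the job done as asked, in the order asked, and still so for the second after the job is handed in, with the robot touching nothing.
It also fails if it takes over 72 s, if anything falls off the work surface, if the arm or the gripper's body presses on something with over 40 N, if the wrist force passes 120 N, or if a joint passes its speed limit or range.

## Working session

There is one attempt and no reset: what is moved stays moved. The work goes in short steps, Python scripts to look and compute and a tool call to move; the robot and the scene stay as the last step left them, time stands still between calls to the robot, and variables do not carry over. Pictures are saved under pics/ and viewed, at most 10 in all, crops included, and the job is handed in when it is done.

Besides the shell and the picture viewer there is one more tool, called after "Request:" as name([rows], argument=value, ...), one row to a line, values as JSON. move_arm: Moves the arm, as the interface text tells. Its arguments: {"type":"object","properties":{"motion":{"type":"array"},"newtons":{"type":"number"}},"required":["motion"]}

```bash
mkdir -p pics; cat > h.py <<'E'
import numpy as np, cv2
from rig import r
def cloud(name):
    im,d=r.capture(name); m=r.camera_model(name)
    K=np.array(m["intrinsics"]);R=np.array(m["R"]);t=np.array(m["t"])
    v,u=np.mgrid[:420,:560]
    c=np.stack([(u-K[0,2])/K[0,0]*d,(v-K[1,2])/K[1,1]*d,d],-1)
    P=(c-t)@R
    P[d==0]=np.nan
    return im,P
E
python3 - <<'E'
from h import *
for n in("top","scene"):
    im,P=cloud(n); cv2.imwrite(f"pics/{n}0.png",im); np.save(n+"P.npy",P); np.save(n+"I.npy",im)
o=r.get_obs();print(o)
E
```

```text
{'time_s': 0.1, 'qpos': array([ 1.07748424,  0.42667379,  0.07382625,  1.6064911 , -0.03410568,
        1.11077413, -0.06707368]), 'joint_vel': array([-0.00114684, -0.0009825 , -0.00126402, -0.00206076,  0.00035165,
       -0.0011107 ,  0.00073028]), 'joint_efforts': array([ 7.31173146e-03, -9.37460589e+01,  3.67600031e+00, -4.55042517e+01,
       -4.87792294e-02,  1.68276782e-02,  2.23928600e-05]), 'ee_pos': array([ 0.22740476, -0.63516707,  0.21286484]), 'tcp_rot': array([-3.14050621e+00,  6.01027408e-05,  3.43830229e-01]), 'force': array([ 0.34867517,  0.09932596, -0.34184045]), 'ft_torque': array([ 0.00115991, -0.06192881, -0.03595164]), 'finger_force': 0.0, 'opening': 0.09412249369547729}
```

View pics/top0.png

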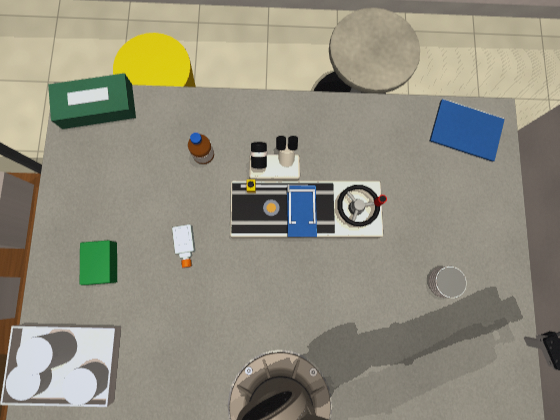

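View pics/scene0.png

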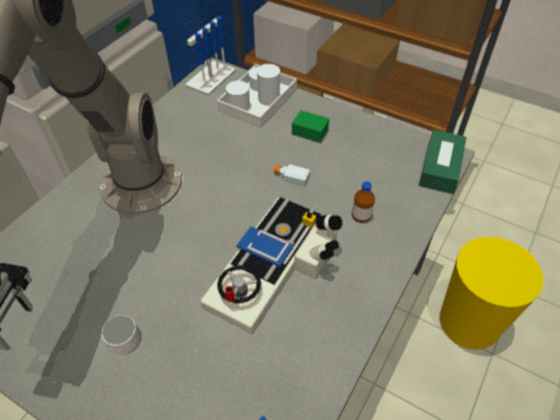

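The top view shows the flask at (183,240) with its cap at (186,263), the blue carriage at (302,210), the stop at (251,185), the wheel at (359,206) and the red grip at (381,200). The stage is close to axis-aligned. Next I measure these points.

```bash
python3 - <<'E'
from h import *
P=np.load("topP.npy");im=np.load("topI.npy")
hsv=cv2.cvtColor(im,cv2.COLOR_BGR2HSV);H,S,V=cv2.split(hsv)
def rep(n,m,box=None):
    if box:
        b=np.zeros_like(m);b[box[1]:box[3],box[0]:box[2]]=1;m=m&b
    p=P[m];p=p[~np.isnan(p).any(1)]
    q=cv2.minAreaRect((p[:,:2]*1000).astype(np.float32))
    print(n,len(p),'med',np.median(p,0).round(4),'zrange',np.percentile(p[:,2],[5,50,95]).round(3),'rect',np.round(q[0],1),np.round(q[1],1),round(q[2],2))
Z=P[...,2]
rep('flask body',(Z>.022)&(Z<.06)&(S<80),(165,215,205,256))
rep('flask all',(Z>.012)&(Z<.06),(165,215,205,275))
rep('cap',(H<15)&(S>150),(170,250,200,275))
rep('stage',(Z>.035)&(Z<.055),(225,175,390,245))
rep('white stage',(Z>.035)&(Z<.055)&(V>150)&(S<60),(225,178,390,245))
rep('carr blue',(H>100)&(H<125)&(S>120),(280,178,325,245))
rep('fence',(Z>.071)&(Z<.085),(280,178,325,245))
rep('stop',(H>20)&(H<35)&(S>150),(240,170,265,200))
rep('wheel rim',(Z>.083)&(Z<.105)&(V<60),(330,180,386,235))
rep('red',((H<8)|(H>172))&(S>150)&(Z>.1),(370,185,395,215))
rep('red top',((H<8)|(H>172))&(S>150)&(Z>.13),(370,185,395,215))
c=cv2.resize(im[165:280,160:400],None,fx=3.3,fy=3.3,interpolation=cv2.INTER_CUBIC);cv2.imwrite("pics/crop1.png",c)
for n,(u,v) in dict(bottle=(200,148),box=(98,262),dish=(450,282)).items(): print(n,P[v,u].round(3))
E
```

```text
flask body 564 med [0.4491 0.2936 0.031 ] zrange [0.026 0.031 0.035] rect [447.8 294.5] [90.  57.1] 10.01
flask all 698 med [0.4403 0.2895 0.0305] zrange [0.022 0.03  0.035] rect [432.  291.7] [122.1  57.2] 10.13
cap 58 med [0.3835 0.2784 0.0287] zrange [0.022 0.029 0.033] rect [383.  281.5] [21.1 26.4] 14.93
stage 5690 med [ 0.5437 -0.015   0.0483] zrange [0.041 0.048 0.054] rect [552.  -64.7] [174.6 449.5] 1.18
white stage 2517 med [ 0.5385 -0.1763  0.0449] zrange [0.041 0.045 0.053] rect [552.3 -64.7] [167.8 449.3] 1.72
carr blue 1235 med [ 0.5327 -0.0483  0.0674] zrange [0.064 0.067 0.071] rect [543.2 -49.8] [155.5  86.6] 1.48
fence 308 med [ 0.5615 -0.0433  0.0744] zrange [0.071 0.074 0.079] rect [557.2 -45.5] [169.8  89.4] 9.75
stop 94 med [0.6008 0.0984 0.086 ] zrange [0.067 0.086 0.095] rect [618.7 101.1] [59.  26.2] 3.83
wheel rim 445 med [ 0.5496 -0.2032  0.0917] zrange [0.087 0.092 0.096] rect [ 556.2 -208.2] [117.7 118.3] 15.14
red 64 med [ 0.5606 -0.2567  0.1358] zrange [0.105 0.136 0.142] rect [ 565.6 -263.2] [20.9 24.8] 25.69
red top 39 med [ 0.5625 -0.2595  0.1391] zrange [0.132 0.139 0.142] rect [ 565.8 -263.6] [20.3 24.9] 34.14
bottle [0.704 0.246 0.111]
box [0.378 0.518 0.064]
dish [ 0.347 -0.476  0.057]
```

View pics/crop1.png

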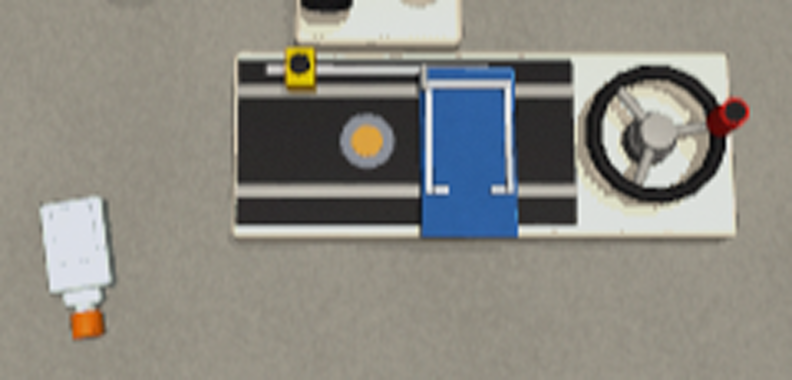

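The measurements agree with the given sizes: base 168 x 449 mm, grip 56 mm from the wheel axis, flask 122 x 57 mm. The flask is at about (0.453, 0.295) with yaw 10°. I start moving and stay outside the arm's inner radius.

Request:
move_arm([
  [-1, 45, 39, 10, 0, 0, -2],
  [-1, 91, 78, 20, 0, 0, -4],
  [-1, 137, 118, 20, 0, 0, -6],
  [-1, 182, 157, 20, 0, 0, -8],
  [-1, 228, 196, 20, 0, 0, -9.6],
  [-1, 273, 235, 20, 0, 0, -9.6],
  [-1, 290, 290, 20, 0, 0, -9.6],
  [-1, 310, 345, 20, 0, 0, -9.6],
])

```text
time_s: 1.1
ee_pos: [0.5378, -0.2886, 0.233]
tcp_rot: [-3.141, 0.001, 0.176]
force: [0.1, 0.3, -0.7]
opening: 0.0939
finger_force: 0.0
```

Request:
move_arm([
  [-1, 13, 60, 0, 0, 0, 0],
  [-1, 18, 120, 0, 0, 0, 0],
  [-1, 23, 180, 0, 0, 0, 0],
  [-1, 23, 240, 0, 0, 0, 0],
  [-1, 13, 300, 0, 0, 0, 0],
  [-1, -7, 355, 0, 0, 0, 0],
  [-1, -27, 410, 0, 0, 0, 0],
  [-1, -47, 465, 0, 0, 0, 0],
])

```text
time_s: 2.1
ee_pos: [0.4895, 0.1761, 0.2334]
tcp_rot: [3.142, -0.0, 0.176]
force: [1.1, 0.6, -0.6]
opening: 0.0942
finger_force: 0.0
```

Request:
move_arm([
  [-1, -18, 60, 0, 0, 0, 0],
  [-1, -37, 119, 0, 0, 0, 0],
  [-1, -37, 119, -20, 0, 0, 0],
  [-1, -37, 119, -20, 0, 0, 0],
])

```text
time_s: 2.6
ee_pos: [0.4526, 0.2932, 0.2122]
tcp_rot: [3.141, 0.002, 0.177]
force: [0.1, -0.2, -0.1]
opening: 0.094
finger_force: 0.0
```

```bash
cat >> h.py <<'E'
from scipy.spatial.transform import Rotation as Ro
def wcloud():
    o=r.get_obs(); im,d=r.capture("wrist"); m=r.camera_model("wrist")
    K=np.array(m["intrinsics"]);T=np.array(m["T_tool_cam"])
    v,u=np.mgrid[:420,:560]
    x=(u-K[0,2])/K[0,0];y=(v-K[1,2])/K[1,1];th=np.hypot(x,y)+1e-9
    s=np.tan(np.minimum(th,1.5))/th
    c=np.stack([x*s*d,y*s*d,d],-1)
    c=c@T[:3,:3].T+T[:3,3]
    P=c@Ro.from_euler('xyz',o['tcp_rot']).as_matrix().T+o['ee_pos']
    P[d==0]=np.nan
    return im,P,o
def rect(n,P,m):
    p=P[m];p=p[~np.isnan(p).any(1)]
    q=cv2.minAreaRect((p[:,:2]*1000).astype(np.float32))
    print(n,len(p),'med',np.median(p,0).round(4),'rect',np.round(q[0],1),np.round(q[1],1),round(q[2],2))
E
python3 - <<'E'
from h import *
im,P,o=wcloud();print(o['ee_pos'],o['tcp_rot'])
np.save("w1P.npy",P);np.save("w1I.npy",im);cv2.imwrite("pics/w1.png",im)
Z=P[...,2];xy=np.hypot(P[...,0]-.44,P[...,1]-.293)<.13
rect('top',P,(Z>.028)&(Z<.04)&xy);rect('all',P,(Z>.008)&(Z<.04)&xy)
b=(Z>.027)&(Z<.037)&xy&(P[...,0]>.425);rect('body',P,b)
E
```

```text
[0.45258691 0.29319815 0.21217994] [3.14053552e+00 2.49354214e-03 1.77152885e-01]
top 4109 med [0.4493 0.2942 0.0326] rect [433.5 293.2] [121.6  56.2] 10.99
all 4379 med [0.4479 0.294  0.0326] rect [433.6 293.2] [121.7  56.2] 11.06
body 3109 med [0.4606 0.2974 0.0328] rect [456.9 297.9] [73.6 56.6] 10.31
```

View pics/w1.png

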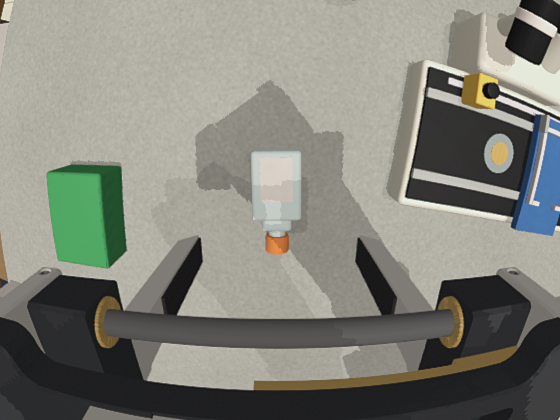

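The wrist view shows the flask at (276,185), midway between the fingers at (200) and (360). I descend to TCP z ≈ 0.020 and grip, so the fingertips stay above the nest fence when placing.

Request:
move_arm([
  [-1, 1, 3, -50, 0, 0, 0.4],
  [-1, 1, 3, -100, 0, 0, 0.4],
  [-1, 1, 3, -150, 0, 0, 0.4],
  [-1, 1, 3, -180, 0, 0, 0.4],
  [-1, 1, 3, -191, 0, 0, 0.4],
  [-1, 1, 3, -191, 0, 0, 0.4],
  [0.3, 1, 3, -191, 0, 0, 0.4],
  [0.3, 1, 3, -191, 0, 0, 0.4],
], newtons=20)

```text
time_s: 3.65
ee_pos: [0.4552, 0.2968, 0.0237]
tcp_rot: [-3.141, -0.002, 0.183]
force: [0.5, -0.3, -0.2]
opening: 0.0772
finger_force: 0.0
```

Request:
move_arm([
  [0.5, 0, 0, 0, 0, 0, 0],
  [0.5, 0, 0, 0, 0, 0, 0],
  [0.5, 0, 0, 0, 0, 0, 0],
  [0.5, 0, 0, 0, 0, 0, 0],
])

```text
time_s: 4.15
ee_pos: [0.4546, 0.2966, 0.0227]
tcp_rot: [-3.142, -0.0, 0.183]
force: [-1.5, -1.2, 6.2]
opening: 0.0558
finger_force: 20.0
```

Request:
move_arm([
  [0.5, 0, 0, 30, 0, 0, 0],
  [0.5, 0, 0, 80, 0, 0, 0],
  [0.5, 0, 0, 130, 0, 0, 0],
  [0.5, 15, -40, 170, 0, 0, -3],
  [0.5, 35, -90, 190, 0, 0, -6],
  [0.5, 55, -140, 190, 0, 0, -9],
  [0.5, 70, -170, 190, 0, 0, -9],
  [0.5, 70, -170, 190, 0, 0, -9],
])

```text
time_s: 5.15
ee_pos: [0.5252, 0.1238, 0.2122]
tcp_rot: [3.141, 0.0, 0.022]
force: [-0.4, 0.6, -2.5]
opening: 0.0559
finger_force: 20.0
```

```bash
cat > m2.py <<'E'
from h import *
im,P,o=wcloud();print(o['ee_pos'],o['tcp_rot'],o['opening'],o['finger_force'])
np.save("w2P.npy",P);np.save("w2I.npy",im);cv2.imwrite("pics/w2.png",im)
it,Pt=cloud("top");ts=np.load("topP.npy");ti=np.load("topI.npy")
for n,i,p in(("wrist",im,P),("top0",ti,ts)):
    print(n)
    hsv=cv2.cvtColor(i,cv2.COLOR_BGR2HSV);H,S,V=cv2.split(hsv);Z=p[...,2];X=p[...,0];Y=p[...,1]
    reg=(X>.44)&(X<.66)&(Y>-.13)&(Y<.05)
    rect('fence',p,reg&(Z>.069)&(Z<.085)&(S<90)&(V>100))
    rect('blue',p,reg&(Z>.06)&(Z<.08)&(H>100)&(H<128)&(S>120))
    rect('stop',p,(X>.56)&(X<.66)&(Y>.05)&(Y<.14)&(H>20)&(H<35)&(S>130)&(Z>.055))
    rect('base',p,(X>.45)&(X<.65)&(Y>-.3)&(Y<.18)&(Z>.038)&(Z<.052))
E
python3 m2.py
```

```text
[0.52520966 0.12380095 0.21222309] [3.14091381e+00 2.51481571e-04 2.19465947e-02] 0.05585820973332658 19.99831795692444
wrist
fence 4076 med [ 0.6346 -0.0107  0.0758] rect [569.4 -34.5] [227.8 112.4] 20.63
blue 6955 med [ 0.5389 -0.044   0.0688] rect [540.5 -46.6] [149.6  84.6] 1.81
stop 704 med [0.6067 0.1031 0.0876] rect [607.2 101.7] [32.2 26. ] 2.15
base 16704 med [0.5721 0.0066 0.0507] rect [556. -62.] [453.4 181.7] 89.07
top0
fence 508 med [ 0.635  -0.014   0.0745] rect [587.2 -31.3] [196.8 105.4] 24.82
blue 1221 med [ 0.5324 -0.0481  0.0675] rect [539.7 -48.8] [148.4  84.3] 1.48
stop 95 med [0.6011 0.0982 0.086 ] rect [609.8 100.4] [41.2 26. ] 2.47
base 4634 med [ 0.5428 -0.1019  0.0471] rect [551.4 -64.6] [170.3 449.4] 1.63
```

View pics/w2.png

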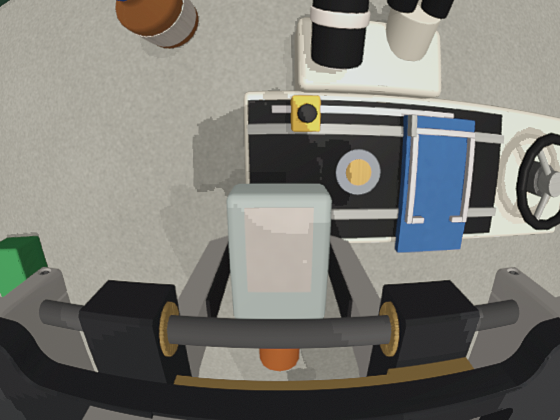

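The flask is held straight. The fence runs from (410,115) to (472,222), with the notch at the bottom between (425) and (455), and the stop is at (306,113). Next I measure the fence within that box.

```bash
python3 - <<'E'
from h import *
P=np.load("w2P.npy");im=np.load("w2I.npy")
hsv=cv2.cvtColor(im,cv2.COLOR_BGR2HSV);H,S,V=cv2.split(hsv);Z=P[...,2]
b=np.zeros(Z.shape,bool);b[105:232,396:482]=1
m=b&(Z>.071)&(Z<.084)&(S<90)&(V>110)&(P[...,0]<.626)
rect('fence',P,m)
a=np.radians(1.8);Rz=np.array([[np.cos(a),np.sin(a)],[-np.sin(a),np.cos(a)]])
q=P[m][:,:2]@Rz.T*1000
print('rot x',np.percentile(q[:,0],[0,1,3,50,97,99,100]).round(1),'y',np.percentile(q[:,1],[0,1,3,50,97,99,100]).round(1))
h,e=np.histogram(q[:,0],bins=np.arange(470,640,4));print(list(zip(e.astype(int),h)))
h,e=np.histogram(q[:,1],bins=np.arange(-125,0,3));print(list(zip(e.astype(int),h)))
# notch ends: arm at low x
lo=q[q[:,0]<np.percentile(q[:,0],1)+8];print('low-x y',np.sort(lo[:,1]).round(0)[::6])
s=(H>20)&(H<35)&(S>130)&(Z>.075)&(np.hypot(P[...,0]-.607,P[...,1]-.102)<.04);qs=P[s][:,:2]@Rz.T*1000
print('stop y',np.percentile(qs[:,1],[1,50,99]).round(1),'x',np.percentile(qs[:,0],[1,50,99]).round(1))
bl=b&(H>100)&(H<128)&(S>120)&(Z>.062)&(Z<.073);qb=P[bl][:,:2]@Rz.T*1000
for x0 in range(470,620,25):
    t=qb[(qb[:,0]>x0)&(qb[:,0]<x0+25)][:,1]; print(x0,len(t),t.min().round(1),t.max().round(1))
print('fence line slopes'); 
for s_,lbl in ((-1,'right'),(1,'left')):
    c=P[m][:,:2]*1000; sel=(q[:,0]>530)&(q[:,0]<595)&((q[:,1]-np.median(q[:,1]))*s_>25)
    print(lbl,sel.sum(), np.degrees(np.polyfit(c[sel,0],c[sel,1],1)[0]/1).round(2) if sel.sum()>9 else '', np.median(q[sel,1]) if sel.sum() else '')
nz=b&(S<60)&(Z>.045)&(Z<.066)&(P[...,0]>.57);qn=P[nz];print('nose?',len(qn))
E
```

```text
fence 1555 med [ 0.5659 -0.0261  0.0767] rect [558.6 -44.7] [113.7  81.1] 1.85
rot x [500.1 500.9 502.2 564.3 604.7 610.6 613.8] y [-102.7 -101.8 -101.1  -43.4  -24.4  -22.9  -21.6]
[(np.int64(470), np.int64(0)), (np.int64(474), np.int64(0)), (np.int64(478), np.int64(0)), (np.int64(482), np.int64(0)), (np.int64(486), np.int64(0)), (np.int64(490), np.int64(0)), (np.int64(494), np.int64(0)), (np.int64(498), np.int64(45)), (np.int64(502), np.int64(127)), (np.int64(506), np.int64(63)), (np.int64(510), np.int64(42)), (np.int64(514), np.int64(38)), (np.int64(518), np.int64(37)), (np.int64(522), np.int64(42)), (np.int64(526), np.int64(41)), (np.int64(530), np.int64(40)), (np.int64(534), np.int64(41)), (np.int64(538), np.int64(35)), (np.int64(542), np.int64(41)), (np.int64(546), np.int64(40)), (np.int64(550), np.int64(41)), (np.int64(554), np.int64(41)), (np.int64(558), np.int64(40)), (np.int64(562), np.int64(42)), (np.int64(566), np.int64(42)), (np.int64(570), np.int64(41)), (np.int64(574), np.int64(45)), (np.int64(578), np.int64(43)), (np.int64(582), np.int64(43)), (np.int64(586), np.int64
[... 1429 characters left out ...]
(74)), (np.int64(-23), np.int64(17)), (np.int64(-20), np.int64(0)), (np.int64(-17), np.int64(0)), (np.int64(-14), np.int64(0)), (np.int64(-11), np.int64(0)), (np.int64(-8), np.int64(0)), (np.int64(-5), np.int64(0))]
low-x y [-102. -100.  -99.  -98.  -97.  -96.  -95.  -93.  -92.  -91.  -89.  -88.
  -86.  -85.  -84.  -83.  -82.  -45.  -44.  -43.  -42.  -41.  -41.  -40.
  -39.  -37.  -36.  -36.  -35.  -33.  -33.  -31.  -30.  -30.  -29.  -28.
  -27.  -26.]
stop y [69.8 83.6 95.2] x [594.8 609.7 626.1]
470 443 -105.9 -21.5
495 993 -104.7 -21.3
520 1183 -96.7 -21.8
545 1216 -96.8 -21.3
570 1170 -97.4 -21.4
595 675 -105.8 -21.6
fence line slopes
right 323 6.05 -98.22438728253653
left 0  
nose? 1588
```

Fence outer edges measured in stage axes: x 500.5 to 600.5 and y −102.5 to −25.5, which matches 100 x 76. The nest is therefore at about world (552, −46.5) mm with yaw 1.8°, and the gap is about 91 mm.

Request:
move_arm([
  [0.5, 8, -45, 0, 0, 0, 0.3],
  [0.5, 16, -95, 0, 0, 0, 0.5],
  [0.5, 24, -145, 0, 0, 0, 0.5],
  [0.5, 27, -170, 0, 0, 0, 0.5],
  [0.5, 27, -170, -40, 0, 0, 0.5],
  [0.5, 27, -170, -80, 0, 0, 0.5],
  [0.5, 27, -170, -80, 0, 0, 0.5],
  [0.5, 27, -170, -80, 0, 0, 0.5],
])

```text
time_s: 6.25
ee_pos: [0.5522, -0.0426, 0.1338]
tcp_rot: [-3.141, -0.001, 0.036]
force: [-0.1, -0.7, -0.5]
opening: 0.0557
finger_force: 20.0
```

```bash
python3 - <<'E'
from h import *
im,P,o=wcloud();print(o['ee_pos'],o['tcp_rot'],o['force'])
it,Pt=cloud("top")
a=cv2.resize(it[170:250,270:340],None,fx=5,fy=5,interpolation=cv2.INTER_CUBIC)
b=cv2.resize(im[100:420,60:500],None,fx=1,fy=1.25)
cv2.imwrite("pics/w3.png",np.hstack([a,b[:400]])[:, :800])
E
```

```text
[ 0.55216443 -0.04258798  0.13375522] [-3.14133982e+00 -1.06000953e-03  3.60588804e-02] [-0.06342715 -0.70702898 -0.51374736]
```

View pics/w3.png

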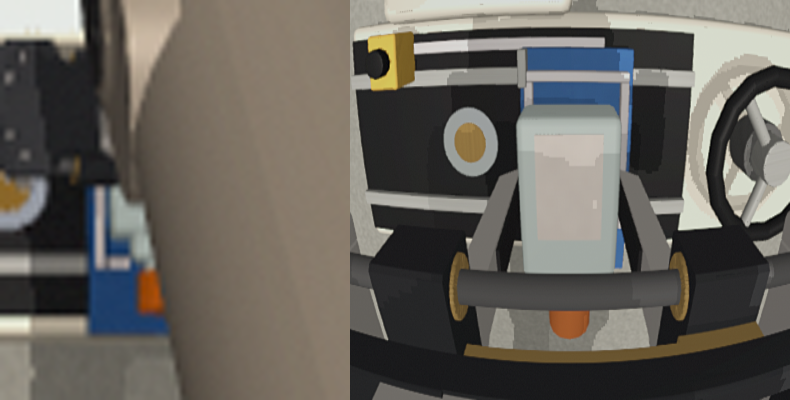

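The flask hangs over the nest, slightly to the left (+y) of centre. I compare flask and fence in the same wrist frame.

```bash
cat > m3.py <<'E'
from h import *
im,P,o=wcloud();print(o['ee_pos'],o['tcp_rot'],o['force'].round(1))
hsv=cv2.cvtColor(im,cv2.COLOR_BGR2HSV);H,S,V=cv2.split(hsv);X,Y,Z=P[...,0],P[...,1],P[...,2]
zt=o['ee_pos'][2]+.0093
v,u=np.mgrid[:420,:560]
fl=(abs(Z-zt)<.004)&(abs(X-o['ee_pos'][0])<.06)&(abs(Y-o['ee_pos'][1])<.032)&(S<90)&(V>90)&(v<330)
rect('flask',P,fl)
f=(Z>.070)&(Z<.082)&(S<90)&(V>110)&(X<.61)&(X>.49)&(Y>-.12)&(Y<.01)
rect('fence',P,f)
a=np.radians(1.8);Rz=np.array([[np.cos(a),np.sin(a)],[-np.sin(a),np.cos(a)]])
for n,m in(('flask',fl),('fence',f)):
    q=P[m][:,:2]@Rz.T*1000
    if len(q): print(n,'x',np.percentile(q[:,0],[1,5,95,99]).round(1),'y',np.percentile(q[:,1],[1,5,95,99]).round(1))
    if n=='fence':
        for lo,hi in((520,560),(560,592),(594,601)):
            t=q[(q[:,0]>lo)&(q[:,0]<hi)]; 
            if len(t): print(lo,len(t),np.percentile(t[:,1],[2,25,50,75,98]).round(1))
E
python3 m3.py
```

```text
[ 0.55249998 -0.04300749  0.13419354] [ 3.14158353e+00 -2.39435580e-03  3.54148126e-02] [-0.  -0.1 -0.3]
flask 12478 med [ 0.5586 -0.042   0.1443] rect [552.8 -43.3] [77.3 63.8] 2.2
fence 1749 med [ 0.5977 -0.0498  0.0766] rect [556.6 -45.4] [106.9  82. ] 0.75
flask x [514.2 518.3 587.1 589.2] y [-86.8 -84.1 -34.8 -32.3]
fence x [522.4 553.7 601.2 607.5] y [-102.2 -101.3  -25.1  -23. ]
520 117 [-102.4 -101.2 -100.3  -99.3  -98.3]
560 434 [-102.2 -100.2  -98.3  -31.6  -26.9]
594 1026 [-100.4  -80.8  -60.2  -41.   -24.2]
```

Request:
move_arm([
  [0.5, 0, -4, 0, 0, 0, -0.3],
  [0.5, 0, -4, -12, 0, 0, -0.3],
  [0.5, 0, -4, -24, 0, 0, -0.3],
  [0.5, 0, -4, -32, 0, 0, -0.3],
  [0.5, 0, -4, -32, 0, 0, -0.3],
])

```text
time_s: 7.02
ee_pos: [0.551, -0.0474, 0.0995]
tcp_rot: [-3.141, 0.002, 0.03]
force: [-1.0, 1.4, -0.9]
opening: 0.0559
finger_force: 20.0
```

```bash
python3 m3.py
```

```text
[ 0.55095391 -0.04741064  0.0994726 ] [-3.14138682e+00  1.61538055e-03  2.97168296e-02] [-1.   1.4 -0.9]
flask 12473 med [ 0.557  -0.0465  0.1096] rect [551.3 -47.7] [77.2 63.8] 1.69
fence 2868 med [ 0.5963 -0.0409  0.0766] rect [556.7 -45.3] [108.8  81.3] 1.72
flask x [512.6 516.7 585.4 587.4] y [-91.1 -88.5 -39.2 -36.6]
fence x [502.2 509.2 600.7 607.6] y [-101.9 -100.9  -25.8  -23.3]
520 172 [-102.   -99.5  -97.3  -29.1  -26.7]
560 830 [-101.9  -99.2  -96.7  -29.3  -26.9]
594 1377 [-100.5  -82.3  -61.6  -41.6  -24.4]
```

Request:
move_arm([
  [0.5, 1.5, 0.3, 0, 0, 0, 0],
  [0.5, 1.5, 0.3, -3, 0, 0, 0],
  [0.5, 1.5, 0.3, -6, 0, 0, 0],
  [0.5, 1.5, 0.3, -8, 0, 0, 0],
  [0.5, 1.5, 0.3, -8, 0, 0, 0],
  [0.5, 1.5, 0.3, -8, 0, 0, 0],
])

```text
time_s: 7.82
ee_pos: [0.553, -0.0472, 0.0925]
tcp_rot: [-3.142, -0.0, 0.03]
force: [0.3, -0.3, -1.0]
opening: 0.0558
finger_force: 20.0
```

Request:
move_arm([
  [0.5, 0, 0, -1.5, 0, 0, 0],
  [0.5, 0, 0, -1.5, 0, 0, 0],
  [-0.3, 0, 0, -1.5, 0, 0, 0],
  [-0.4, 0, 0, -1.5, 0, 0, 0],
  [-0.5, 0, 0, -1.5, 0, 0, 0],
  [-0.6, 0, 0, 20, 0, 0, 0],
  [-0.6, 0, 0, 60, 0, 0, 0],
  [-0.6, -10, 50, 115, 0, 0, 0],
])

```text
time_s: 8.82
ee_pos: [0.5445, -0.0076, 0.1991]
tcp_rot: [3.141, 0.001, 0.025]
force: [0.7, 0.8, 1.2]
opening: 0.0754
finger_force: 0.0
```

```bash
cat > m4.py <<'E'
from h import *
im,P,o=wcloud();print(o['time_s'],o['ee_pos'],o['tcp_rot'],o['force'].round(1))
np.save("w4P.npy",P);np.save("w4I.npy",im);cv2.imwrite("pics/w4.png",im)
hsv=cv2.cvtColor(im,cv2.COLOR_BGR2HSV);H,S,V=cv2.split(hsv);X,Y,Z=P[...,0],P[...,1],P[...,2]
fl=(Z>.09)&(Z<.11)&(X>.49)&(X<.61)&(Y>-.11)&(Y<.12)&(S<90)&(V>90)
rect('flask',P,fl);print('z',np.percentile(Z[fl],[2,50,98]).round(4))
E
python3 m4.py
```

```text
8.825 [ 0.54454461 -0.00762065  0.19905116] [3.14094328e+00 8.91307448e-04 2.49423469e-02] [0.7 0.8 1.2]
flask 6086 med [ 0.5516 -0.045   0.1007] rect [541.7 -46.8] [101.   56.5] 2.04
z [0.0951 0.1007 0.1024]
```

View pics/w4.png

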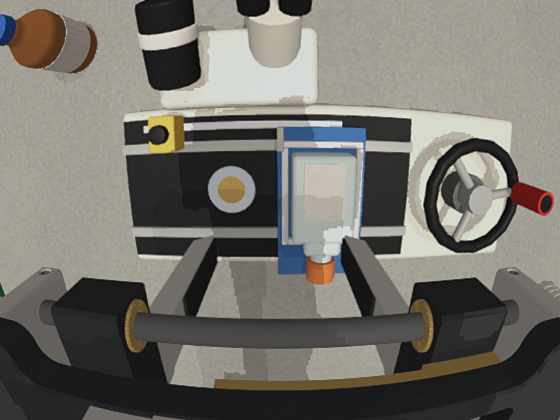

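The flask is seated in the nest: its top is at 0.1007 (expected 0.100) and the cap at (320,268) passes through the notch. The red grip is at (535,200). I measure the wheel and grip from this frame while moving toward it.

```bash
cat > m5.py <<'E'
from h import *
from scipy.optimize import least_squares
def run(P,im):
    hsv=cv2.cvtColor(im,cv2.COLOR_BGR2HSV);H,S,V=cv2.split(hsv);X,Y,Z=P[...,0],P[...,1],P[...,2]
    W=(np.hypot(X-.556,Y+.208)<.09)
    m=W&(V<70)&(Z>.086)&(Z<.097);p=P[m][:,:2]*1000
    f=least_squares(lambda c:np.hypot(p[:,0]-c[0],p[:,1]-c[1])-c[2],[556,-208,55],loss='soft_l1');print('wheel',f.x.round(1),len(p))
    k=W&((H<8)|(H>172))&(S>130)&(Z>.1)
    rect('red',P,k); 
    k2=W&(Z>.136)&(Z<.145)
    if k2.sum()>5: rect('top',P,k2)
    q=P[k][:,:2]*1000
    g=least_squares(lambda c:np.hypot(q[:,0]-c[0],q[:,1]-c[1])-12,np.median(q,0)+[0,-8],loss='soft_l1');print('knob side fit',g.x.round(1))
    c=f.x[:2]; 
    for x in (g.x,): print('r',np.hypot(*(x-c)).round(1),'ang',np.degrees(np.arctan2(*(x-c)[::-1])).round(1))
if __name__=="__main__":
    import sys
    if len(sys.argv)>1:
        im,P,o=wcloud();print(o['ee_pos'],o['tcp_rot']);run(P,im)
    else:
        run(np.load("w4P.npy"),np.load("w4I.npy"));run(np.load("topP.npy"),np.load("topI.npy"))
E
python3 m5.py
```

```text
wheel [ 558.3 -204.3   53.6] 3214
red 734 med [ 0.5686 -0.2528  0.127 ] rect [ 566.5 -262.1] [25.9 23.2] 84.06
top 369 med [ 0.5671 -0.2597  0.1408] rect [ 566.2 -262.1] [25.1 23.9] 45.44
knob side fit [ 566.4 -262.5]
r 58.8 ang -82.1
wheel [ 555.9 -208.2   54.2] 447
red 69 med [ 0.5607 -0.2573  0.1362] rect [ 566.2 -263.3] [21.4 25. ] 34.19
top 58 med [ 0.5647 -0.263   0.1396] rect [ 565.2 -263.5] [23.6 22.7] 87.24
knob side fit [ 565.9 -263.7]
r 56.5 ang -79.8
```

Request:
move_arm([
  [-0.6, 0, -40, 20, 0, 0, 0],
  [-0.6, 8, -95, 20, 0, 0, 0],
  [-0.6, 8, -150, 20, 0, 0, 0],
  [-0.6, 8, -205, 20, 0, 0, 0],
  [-0.6, 8, -205, 20, 0, 0, 0],
  [-0.6, 8, -205, 20, 0, 0, 0],
])

```text
time_s: 9.62
ee_pos: [0.5527, -0.2099, 0.2181]
tcp_rot: [-3.141, 0.0, 0.03]
force: [-1.1, 0.4, 0.4]
opening: 0.0751
finger_force: 0.0
```

```bash
python3 m5.py w
```

```text
[ 0.55266655 -0.20992093  0.2180595 ] [-3.14106259e+00  1.25206610e-04  2.97496791e-02]
wheel [ 558.6 -208.1   53.4] 4073
red 599 med [ 0.5721 -0.2572  0.1395] rect [ 566.5 -262.2] [23.3 22.4] 48.42
top 699 med [ 0.567  -0.2621  0.1409] rect [ 566.6 -262.3] [23.9 23.2] 0.08
knob side fit [ 566.4 -262.8]
r 55.3 ang -81.8
```

Wheel centre is at (557.4, −208) and the grip at (566.4, −262.3), so r = 55 and the angle is −80.5°. I descend on the grip and close.

Request:
move_arm([
  [-0.6, 13.7, -50, 0, 0, 0, 0],
  [-0.6, 13.7, -52.4, -30, 0, 0, 0],
  [-0.6, 13.7, -52.4, -65, 0, 0, 0],
  [-0.6, 13.7, -52.4, -92, 0, 0, 0],
  [-0.6, 13.7, -52.4, -100, 0, 0, 0],
  [-0.6, 13.7, -52.4, -100, 0, 0, 0],
  [0.2, 13.7, -52.4, -100, 0, 0, 0],
  [0.6, 13.7, -52.4, -100, 0, 0, 0],
], newtons=15)

```text
time_s: 10.68
ee_pos: [0.5669, -0.263, 0.1193]
tcp_rot: [3.141, -0.001, 0.03]
force: [0.1, 0.4, -0.1]
opening: 0.0585
finger_force: 0.0
```

Request:
move_arm([
  [0.9, 0, 0, 0, 0, 0, 0],
  [0.9, 0, 0, 0, 0, 0, 0],
  [0.9, 0, 0, 0, 0, 0, 0],
  [0.9, 0, 0, 0, 0, 0, 0],
])

```text
time_s: 11.18
ee_pos: [0.5664, -0.2634, 0.1184]
tcp_rot: [3.141, -0.0, 0.029]
force: [0.8, -2.4, -0.2]
opening: 0.024
finger_force: 15.0
```

```bash
cat > circ.py <<'E'
import numpy as np,sys
a,n,st=map(float,sys.argv[1:4])
p=lambda d:55*np.array([np.cos(np.radians(d)),np.sin(np.radians(d))])
print([[0.9,*[float(x) for x in (p(a-st*i)-p(a)).round(1)],0,0,0,0] for i in range(1,int(n)+1)])
E
python3 circ.py -80.5 8 11.25; for k in 170.5; do for i in 0 1 2 3; do a=$(python3 -c "print(-170.5-120*$i)"); python3 circ.py $a 8 15; done; done
```

```text
[[0.9, -10.8, -0.7, 0, 0, 0, 0], [0.9, -21.4, 0.7, 0, 0, 0, 0], [0.9, -31.7, 4.1, 0, 0, 0, 0], [0.9, -41.0, 9.5, 0, 0, 0, 0], [0.9, -49.1, 16.6, 0, 0, 0, 0], [0.9, -55.7, 25.1, 0, 0, 0, 0], [0.9, -60.5, 34.8, 0, 0, 0, 0], [0.9, -63.3, 45.2, 0, 0, 0, 0]]
[[0.9, -0.5, 14.3, 0, 0, 0, 0], [0.9, 2.7, 28.3, 0, 0, 0, 0], [0.9, 9.5, 41.0, 0, 0, 0, 0], [0.9, 19.3, 51.5, 0, 0, 0, 0], [0.9, 31.4, 59.1, 0, 0, 0, 0], [0.9, 45.2, 63.3, 0, 0, 0, 0], [0.9, 59.5, 63.8, 0, 0, 0, 0], [0.9, 73.5, 60.6, 0, 0, 0, 0]]
[[0.9, 12.7, -6.7, 0, 0, 0, 0], [0.9, 23.2, -16.5, 0, 0, 0, 0], [0.9, 30.8, -28.7, 0, 0, 0, 0], [0.9, 35.0, -42.4, 0, 0, 0, 0], [0.9, 35.5, -56.8, 0, 0, 0, 0], [0.9, 32.3, -70.8, 0, 0, 0, 0], [0.9, 25.5, -83.5, 0, 0, 0, 0], [0.9, 15.7, -94.0, 0, 0, 0, 0]]
[[0.9, -12.2, -7.6, 0, 0, 0, 0], [0.9, -25.9, -11.8, 0, 0, 0, 0], [0.9, -40.3, -12.3, 0, 0, 0, 0], [0.9, -54.2, -9.1, 0, 0, 0, 0], [0.9, -66.9, -2.3, 0, 0, 0, 0], [0.9, -77.4, 7.5, 0, 0, 0, 0], [0.9, -85.0, 19.6, 0, 0, 0, 0], [0.9, -89.2, 33.4, 0, 0, 0, 0]]
[[0.9, -0.5, 14.3, 0, 0, 0, 0], [0.9, 2.7, 28.3, 0, 0, 0, 0], [0.9, 9.5, 41.0, 0, 0, 0, 0], [0.9, 19.3, 51.5, 0, 0, 0, 0], [0.9, 31.4, 59.1, 0, 0, 0, 0], [0.9, 45.2, 63.3, 0, 0, 0, 0], [0.9, 59.5, 63.8, 0, 0, 0, 0], [0.9, 73.5, 60.6, 0, 0, 0, 0]]
```

Request:
move_arm([
  [0.9, -10.8, -0.7, 0, 0, 0, 0],
  [0.9, -21.4, 0.7, 0, 0, 0, 0],
  [0.9, -31.7, 4.1, 0, 0, 0, 0],
  [0.9, -41, 9.5, 0, 0, 0, 0],
  [0.9, -49.1, 16.6, 0, 0, 0, 0],
  [0.9, -55.7, 25.1, 0, 0, 0, 0],
  [0.9, -60.5, 34.8, 0, 0, 0, 0],
  [0.9, -63.3, 45.2, 0, 0, 0, 0],
])

```text
time_s: 12.18
ee_pos: [0.5024, -0.2168, 0.1183]
tcp_rot: [-3.141, 0.001, 0.03]
force: [-1.3, -2.6, 2.1]
opening: 0.0234
finger_force: 15.0
```

Request:
move_arm([
  [0.9, -0.5, 14.3, 0, 0, 0, 0],
  [0.9, 2.7, 28.3, 0, 0, 0, 0],
  [0.9, 9.5, 41, 0, 0, 0, 0],
  [0.9, 19.3, 51.5, 0, 0, 0, 0],
  [0.9, 31.4, 59.1, 0, 0, 0, 0],
  [0.9, 45.2, 63.3, 0, 0, 0, 0],
  [0.9, 59.5, 63.8, 0, 0, 0, 0],
  [0.9, 73.5, 60.6, 0, 0, 0, 0],
])

```text
time_s: 13.18
ee_pos: [0.5771, -0.1577, 0.1183]
tcp_rot: [3.141, 0.001, 0.029]
force: [-6.4, -11.6, 6.8]
opening: 0.0236
finger_force: 15.0
```

Request:
move_arm([
  [0.9, 12.7, -6.7, 0, 0, 0, 0],
  [0.9, 23.2, -16.5, 0, 0, 0, 0],
  [0.9, 30.8, -28.7, 0, 0, 0, 0],
  [0.9, 35, -42.4, 0, 0, 0, 0],
  [0.9, 35.5, -56.8, 0, 0, 0, 0],
  [0.9, 32.3, -70.8, 0, 0, 0, 0],
  [0.9, 25.5, -83.5, 0, 0, 0, 0],
  [0.9, 15.7, -94, 0, 0, 0, 0],
])

```text
time_s: 14.18
ee_pos: [0.5931, -0.2509, 0.1183]
tcp_rot: [-3.141, -0.001, 0.03]
force: [0.8, 1.7, 3.9]
opening: 0.0242
finger_force: 15.0
```

```bash
cat > m6.py <<'E'
from h import *
import sys
im,P,o=wcloud();print(o['time_s'],o['ee_pos'],o['force'].round(1))
a=np.radians(1.8);Rz=np.array([[np.cos(a),np.sin(a)],[-np.sin(a),np.cos(a)]])
it,Pt=cloud("top")
for n,i,p in(("wrist",im,P),("top",it,Pt)):
    hsv=cv2.cvtColor(i,cv2.COLOR_BGR2HSV);H,S,V=cv2.split(hsv);Z=p[...,2]
    q=p[...,:2]@Rz.T*1000
    s=(H>20)&(H<35)&(S>130)&(Z>.07)&(abs(q[...,0]-610)<25)&(abs(q[...,1]-83)<20)
    b=(H>100)&(H<128)&(S>120)&(Z>.062)&(Z<.073)&(q[...,0]>470)&(q[...,0]<630)&(q[...,1]>-120)&(q[...,1]<80)
    for l,m in(('stop',s),('blue',b)):
        t=q[m]
        if len(t)>5: print(n,l,len(t),'y',np.percentile(t[:,1],[.5,2,50,98,99.5]).round(1))
np.save("w6P.npy",P);cv2.imwrite("pics/"+sys.argv[1],im)
E
python3 m6.py w6.png
```

```text
14.175 [ 0.59307204 -0.2508668   0.11831767] [0.8 1.7 3.9]
wrist blue 1218 y [-61.6 -61.4 -55.2  -5.5  -2.5]
top stop 90 y [68.2 68.3 79.6 93.9 94.1]
top blue 415 y [-61.1 -60.7 -21.5  22.5  22.6]
```

Request:
move_arm([
  [0.9, -12.2, -7.6, 0, 0, 0, 0],
  [0.9, -25.9, -11.8, 0, 0, 0, 0],
  [0.9, -40.3, -12.3, 0, 0, 0, 0],
  [0.9, -54.2, -9.1, 0, 0, 0, 0],
  [0.9, -66.9, -2.3, 0, 0, 0, 0],
  [0.9, -77.4, 7.5, 0, 0, 0, 0],
  [0.9, -85, 19.6, 0, 0, 0, 0],
  [0.9, -89.2, 33.4, 0, 0, 0, 0],
])

```text
time_s: 15.28
ee_pos: [0.5024, -0.2166, 0.1183]
tcp_rot: [-3.141, 0.0, 0.03]
force: [2.7, -1.0, 1.3]
opening: 0.0235
finger_force: 15.0
```

Request:
move_arm([
  [0.9, -0.5, 14.3, 0, 0, 0, 0],
  [0.9, 2.7, 28.3, 0, 0, 0, 0],
  [0.9, 9.5, 41, 0, 0, 0, 0],
  [0.9, 19.3, 51.5, 0, 0, 0, 0],
  [0.9, 31.4, 59.1, 0, 0, 0, 0],
  [0.9, 31.4, 59.1, 0, 0, 0, 0],
])

```text
time_s: 16.02
ee_pos: [0.5364, -0.1581, 0.1183]
tcp_rot: [3.141, -0.001, 0.03]
force: [3.3, -4.1, 2.1]
opening: 0.024
finger_force: 15.0
```

```bash
python3 m6.py w7.png; python3 circ.py 114.5 8 5;python3 circ.py 74.5 8 5
```

```text
16.025 [ 0.53635416 -0.15809436  0.11826584] [ 3.3 -4.1  2.1]
wrist stop 110 y [67.7 68.  69.5 71.1 71.1]
wrist blue 3490 y [-33.5 -33.1 -20.9  39.9  44.4]
top stop 89 y [68.3 68.3 79.6 94.1 94.1]
top blue 371 y [-33.2 -32.9  -6.   48.4  48.4]
[[0.9, 4.4, 1.8, 0, 0, 0, 0], [0.9, 9.0, 3.2, 0, 0, 0, 0], [0.9, 13.7, 4.2, 0, 0, 0, 0], [0.9, 18.5, 4.8, 0, 0, 0, 0], [0.9, 23.3, 5.0, 0, 0, 0, 0], [0.9, 28.1, 4.7, 0, 0, 0, 0], [0.9, 32.8, 4.0, 0, 0, 0, 0], [0.9, 37.5, 3.0, 0, 0, 0, 0]]
[[0.9, 4.6, -1.5, 0, 0, 0, 0], [0.9, 9.0, -3.4, 0, 0, 0, 0], [0.9, 13.2, -5.6, 0, 0, 0, 0], [0.9, 17.2, -8.2, 0, 0, 0, 0], [0.9, 21.0, -11.2, 0, 0, 0, 0], [0.9, 24.5, -14.4, 0, 0, 0, 0], [0.9, 27.7, -18.0, 0, 0, 0, 0], [0.9, 30.6, -21.8, 0, 0, 0, 0]]
```

View pics/w7.png

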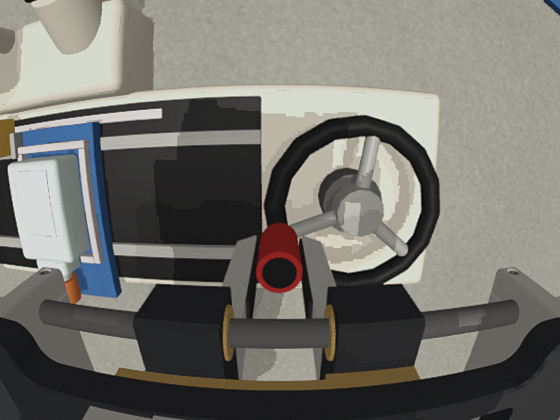

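The flask rides seated with the grip held; the gap left is about 17 mm, or roughly 120°. I do 80° and then creep.

Request:
move_arm([
  [0.9, 9, 3.2, 0, 0, 0, 0],
  [0.9, 18.5, 4.8, 0, 0, 0, 0],
  [0.9, 28.1, 4.7, 0, 0, 0, 0],
  [0.9, 37.5, 3, 0, 0, 0, 0],
  [0.9, 46.5, -0.4, 0, 0, 0, 0],
  [0.9, 54.7, -5.2, 0, 0, 0, 0],
  [0.9, 62, -11.4, 0, 0, 0, 0],
  [0.9, 68.1, -18.8, 0, 0, 0, 0],
])

```text
time_s: 17.12
ee_pos: [0.6023, -0.1776, 0.1182]
tcp_rot: [-3.142, 0.002, 0.029]
force: [-7.9, -3.8, 9.0]
opening: 0.0236
finger_force: 15.0
```

```bash
python3 m6.py w8.png; python3 circ.py 34.5 8 2.5; python3 circ.py 14.5 8 2.5;python3 circ.py -5.5 8 2
```

```text
17.125 [ 0.60230538 -0.17760429  0.11818923] [-7.9 -3.8  9. ]
wrist blue 2063 y [-23.  -22.6 -11.4  52.7  55.7]
top stop 89 y [68.3 68.3 79.6 94.  94.1]
top blue 385 y [-21.6 -21.4   4.6  60.   60. ]
[[0.9, 1.3, -2.0, 0, 0, 0, 0], [0.9, 2.5, -4.1, 0, 0, 0, 0], [0.9, 3.7, -6.2, 0, 0, 0, 0], [0.9, 4.7, -8.3, 0, 0, 0, 0], [0.9, 5.7, -10.5, 0, 0, 0, 0], [0.9, 6.5, -12.8, 0, 0, 0, 0], [0.9, 7.3, -15.1, 0, 0, 0, 0], [0.9, 7.9, -17.4, 0, 0, 0, 0]]
[[0.9, 0.5, -2.3, 0, 0, 0, 0], [0.9, 1.0, -4.7, 0, 0, 0, 0], [0.9, 1.3, -7.1, 0, 0, 0, 0], [0.9, 1.6, -9.5, 0, 0, 0, 0], [0.9, 1.7, -11.9, 0, 0, 0, 0], [0.9, 1.7, -14.3, 0, 0, 0, 0], [0.9, 1.7, -16.6, 0, 0, 0, 0], [0.9, 1.5, -19.0, 0, 0, 0, 0]]
[[0.9, -0.2, -1.9, 0, 0, 0, 0], [0.9, -0.5, -3.8, 0, 0, 0, 0], [0.9, -0.9, -5.7, 0, 0, 0, 0], [0.9, -1.3, -7.6, 0, 0, 0, 0], [0.9, -1.7, -9.4, 0, 0, 0, 0], [0.9, -2.3, -11.3, 0, 0, 0, 0], [0.9, -2.9, -13.1, 0, 0, 0, 0], [0.9, -3.6, -14.9, 0, 0, 0, 0]]
```

Request:
move_arm([
  [0.9, 1.3, -2, 0, 0, 0, 0],
  [0.9, 2.5, -4.1, 0, 0, 0, 0],
  [0.9, 3.7, -6.2, 0, 0, 0, 0],
  [0.9, 4.7, -8.3, 0, 0, 0, 0],
  [0.9, 5.7, -10.5, 0, 0, 0, 0],
  [0.9, 6.5, -12.8, 0, 0, 0, 0],
  [0.9, 7.3, -15.1, 0, 0, 0, 0],
  [0.9, 7.9, -17.4, 0, 0, 0, 0],
])

```text
time_s: 18.23
ee_pos: [0.6101, -0.1943, 0.1182]
tcp_rot: [-3.141, 0.002, 0.03]
force: [-6.8, -0.8, 7.5]
opening: 0.0236
finger_force: 15.0
```

Request:
move_arm([
  [0.9, 0.5, -2.3, 0, 0, 0, 0],
  [0.9, 1, -4.7, 0, 0, 0, 0],
  [0.9, 1.3, -7.1, 0, 0, 0, 0],
  [0.9, 1.3, -7.1, 0, 0, 0, 0],
])

```text
time_s: 18.73
ee_pos: [0.6116, -0.2015, 0.1182]
tcp_rot: [-3.141, 0.002, 0.029]
force: [-4.7, -0.7, 7.6]
opening: 0.0237
finger_force: 15.0
```

Request:
move_arm([
  [0.9, 0.2, -1.9, 0, 0, 0, 0],
  [0.9, 0.4, -3.8, 0, 0, 0, 0],
  [0.9, 0.4, -5.7, 0, 0, 0, 0],
  [0.9, 0.4, -7.6, 0, 0, 0, 0],
  [0.9, 0.4, -7.6, 0, 0, 0, 0],
])

```text
time_s: 19.35
ee_pos: [0.6121, -0.2087, 0.1183]
tcp_rot: [-3.141, 0.001, 0.03]
force: [-4.8, -0.3, 6.5]
opening: 0.0235
finger_force: 15.0
```

```bash
python3 - <<'E'
from h import *
it,Pt=cloud("top")
cv2.imwrite("pics/t9.png",cv2.resize(it[165:250,225:325],None,fx=7,fy=7,interpolation=cv2.INTER_CUBIC))
E
```

```text
(no output)
```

View pics/t9.png

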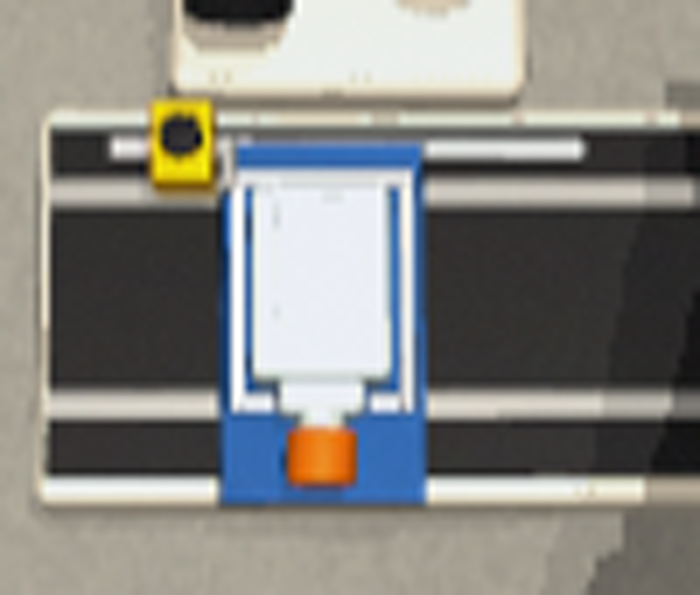

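The flask is seated in the nest and the nose at (226,165) is nearly at the stop's edge at (213). There is no contact force yet, so I creep on.

Request:
move_arm([
  [0.9, 0, -1.9, 0, 0, 0, 0],
  [0.9, -0.1, -3.8, 0, 0, 0, 0],
  [0.9, -0.3, -5.7, 0, 0, 0, 0],
  [0.9, -0.3, -5.7, 0, 0, 0, 0],
])

```text
time_s: 19.9
ee_pos: [0.6119, -0.2144, 0.1183]
tcp_rot: [-3.141, 0.001, 0.03]
force: [-3.8, -0.2, 6.7]
opening: 0.0237
finger_force: 15.0
```

Request:
move_arm([
  [0.9, -0.2, -1.9, 0, 0, 0, 0],
  [0.9, -0.5, -3.8, 0, 0, 0, 0],
  [0.9, -0.5, -3.8, 0, 0, 0, 0],
])

```text
time_s: 20.27
ee_pos: [0.6114, -0.2181, 0.1183]
tcp_rot: [-3.141, 0.001, 0.03]
force: [-4.8, 0.2, 7.0]
opening: 0.0237
finger_force: 15.0
```

Request:
move_arm([
  [0.9, -0.3, -1.8, 0, 0, 0, 0],
  [0.9, -0.8, -3.7, 0, 0, 0, 0],
  [0.9, -0.8, -3.7, 0, 0, 0, 0],
])

```text
time_s: 20.65
ee_pos: [0.6107, -0.2218, 0.1183]
tcp_rot: [-3.14, 0.001, 0.03]
force: [-3.6, 1.1, 7.3]
opening: 0.0238
finger_force: 15.0
```

Request:
move_arm([
  [0.9, -0.5, -1.8, 0, 0, 0, 0],
  [0.9, -1.1, -3.6, 0, 0, 0, 0],
  [0.9, -1.1, -3.6, 0, 0, 0, 0],
])

```text
time_s: 21.02
ee_pos: [0.6097, -0.2252, 0.1183]
tcp_rot: [-3.14, 0.001, 0.03]
force: [-3.0, 1.7, 6.9]
opening: 0.0238
finger_force: 15.0
```

Request:
move_arm([
  [0.9, -0.6, -1.8, 0, 0, 0, 0],
  [0.9, -1.3, -3.6, 0, 0, 0, 0],
  [0.9, -1.3, -3.6, 0, 0, 0, 0],
])

```text
time_s: 21.4
ee_pos: [0.6086, -0.2285, 0.1183]
tcp_rot: [-3.14, 0.001, 0.03]
force: [-2.6, 2.0, 5.7]
opening: 0.0235
finger_force: 15.0
```

```bash
python3 - <<'E'
from h import *
ims=[];ys=[]
for k in range(4):
    it,Pt=cloud("top");ims.append(it.astype(float))
im=np.mean(ims,0).astype(np.uint8)
c=im[178:200,240:272];print("row gray nose/stop:")
for v in (186,188,190): print(v,[tuple(int(x) for x in im[v,u]) for u in range(250,264)])
E
python3 m6.py w10.png
```

```text
row gray nose/stop:
186 [(42, 44, 44), (43, 44, 46), (25, 73, 92), (13, 156, 178), (14, 221, 234), (82, 137, 160), (184, 195, 199), (142, 130, 119), (180, 108, 54), (180, 107, 54), (182, 108, 54), (181, 108, 54), (180, 108, 54), (180, 109, 55)]
188 [(15, 190, 216), (13, 215, 235), (11, 218, 235), (9, 219, 235), (12, 224, 235), (77, 131, 153), (187, 197, 201), (146, 135, 124), (165, 105, 59), (165, 105, 59), (166, 104, 58), (166, 104, 58), (167, 104, 60), (166, 104, 58)]
190 [(9, 177, 203), (7, 177, 202), (11, 180, 203), (10, 176, 202), (11, 180, 203), (80, 129, 149), (190, 199, 204), (210, 213, 213), (226, 226, 224), (228, 228, 226), (228, 228, 226), (222, 222, 219), (222, 223, 219), (222, 222, 218)]
21.6 [ 0.60858217 -0.22854086  0.11828055] [-2.1  2.7  6. ]
wrist blue 806 y [-15.7 -15.3 -11.1  23.   26.5]
top stop 86 y [68.2 68.3 79.8 94.1 94.2]
top blue 437 y [-15.5 -15.3  14.   68.4  68.5]
```

Request:
move_arm([
  [0.9, -0.7, -1.8, 0, 0, 0, 0],
  [0.9, -1.5, -3.5, 0, 0, 0, 0],
  [0.9, -1.5, -3.5, 0, 0, 0, 0],
])

```text
time_s: 22.08
ee_pos: [0.6077, -0.2307, 0.1183]
tcp_rot: [-3.139, -0.0, 0.031]
force: [0.2, 7.4, 5.6]
opening: 0.0238
finger_force: 15.0
```

Request:
move_arm([
  [0.9, -0.8, -1.7, 0, 0, 0, 0],
  [0.9, -1.6, -3.4, 0, 0, 0, 0],
  [0.9, -1.6, -3.4, 0, 0, 0, 0],
])

```text
time_s: 22.45
ee_pos: [0.6067, -0.2328, 0.1183]
tcp_rot: [-3.138, -0.001, 0.032]
force: [2.2, 11.2, 4.6]
opening: 0.0237
finger_force: 15.0
```

Contact: the tangential force rose to about 11 N and the motion stalled. I release the grip and lift clear.

Request:
move_arm([
  [0.9, 0, 0, 0, 0, 0, 0],
  [0.2, 0, 0, 0, 0, 0, 0],
  [0, 0, 0, 0, 0, 0, 0],
  [0, 0, 0, 0, 0, 0, 0],
  [0, 0, 0, 30, 0, 0, 0],
  [0, 0, 0, 70, 0, 0, 0],
  [0, 0, 0, 110, 0, 0, 0],
  [0, 0, 0, 110, 0, 0, 0],
])

```text
time_s: 23.45
ee_pos: [0.6065, -0.2374, 0.2315]
tcp_rot: [3.14, -0.005, 0.029]
force: [-0.6, 0.4, 0.2]
opening: 0.047
finger_force: 0.0
```

Request:
move_arm([
  [0, -30, -30, 0, 0, 0, 0],
  [0, -50, -80, 0, 0, 0, 0],
  [0, -70, -130, 0, 0, 0, 0],
  [0, -70, -160, 0, 0, 0, 0],
  [0, -70, -160, 0, 0, 0, 0],
  [0, -70, -160, 0, 0, 0, 0],
])

```text
time_s: 24.2
ee_pos: [0.5351, -0.3959, 0.2275]
tcp_rot: [-3.14, 0.001, 0.03]
force: [0.8, -0.8, 0.5]
opening: 0.047
finger_force: 0.0
```

```bash
python3 m6.py w11.png; python3 - <<'E'
from h import *
it,Pt=cloud("top")
for v in (186,188): print(v,[tuple(int(x) for x in it[v,u]) for u in range(252,260)])
cv2.imwrite("pics/t11.png",cv2.resize(it[140:250,180:395],None,fx=3.7,fy=3.7,interpolation=cv2.INTER_CUBIC))
X,Y,Z=Pt[...,0],Pt[...,1],Pt[...,2]
hsv=cv2.cvtColor(it,cv2.COLOR_BGR2HSV)
fl=(Z>.09)&(Z<.112)&(X>.49)&(X<.61)&(Y>-.02)&(Y<.12)
rect('flask',Pt,fl);print(np.percentile(Z[fl],[5,50,95]))
E
```

```text
24.2 [ 0.53513618 -0.39590989  0.2274535 ] [ 0.8 -0.8  0.5]
wrist blue 171 y [-16.4 -16.1 -13.8  -4.2  -2.7]
top stop 88 y [68.3 68.4 79.8 94.  94.2]
top blue 429 y [-15.4 -15.2  13.5  68.3  68.5]
186 [(24, 67, 85), (14, 145, 164), (9, 205, 224), (52, 102, 123), (171, 180, 185), (147, 137, 127), (167, 100, 50), (167, 99, 49)]
188 [(13, 202, 224), (11, 204, 225), (13, 212, 225), (65, 114, 135), (173, 182, 186), (138, 128, 118), (153, 97, 56), (153, 96, 53)]
flask 646 med [0.5439 0.0451 0.0991] rect [559.   48.8] [135.4  76.7] 21.73
[0.09449556 0.0991205  0.10291879]
```

View pics/t11.png

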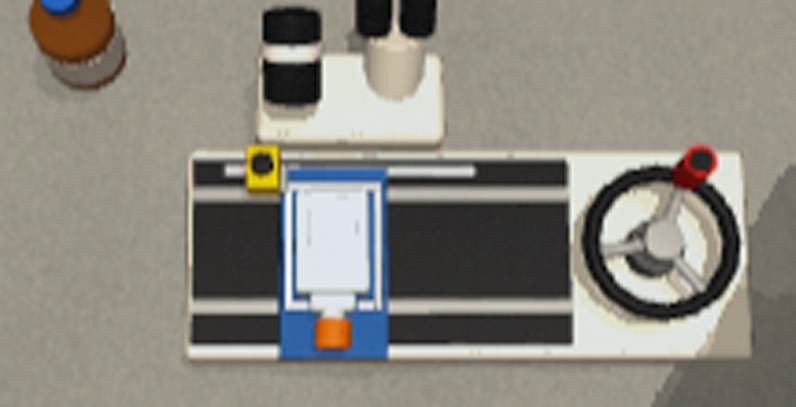

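The flask is still seated and the grip is free. To confirm firm contact I regrip once and push harder.

```bash
python3 m5.py w
```

```text
[ 0.53546463 -0.39559259  0.22811404] [-3.14108370e+00  1.16092765e-04  3.10955926e-02]
wheel [ 558.2 -211.7   54. ] 2606
red 663 med [ 0.6089 -0.2365  0.131 ] rect [ 608.5 -227.2] [25.4 22.4] 86.14
top 514 med [ 0.6087 -0.2284  0.1406] rect [ 608.6 -227.1] [23.4 24.8] 17.85
knob side fit [ 609.1 -246.7]
r 61.8 ang -34.5
```

Request:
move_arm([
  [-0.3, 40, 60, 0, 0, 0, 0],
  [-0.3, 70, 110, 0, 0, 0, 0],
  [-0.3, 73, 165, 0, 0, 0, 0],
  [-0.3, 73, 165, 0, 0, 0, 0],
  [-0.3, 73, 165, 0, 0, 0, 0],
])

```text
time_s: 25.02
ee_pos: [0.608, -0.2317, 0.2285]
tcp_rot: [3.141, -0.0, 0.03]
force: [0.2, -0.4, 0.1]
opening: 0.0612
finger_force: 0.0
```

```bash
python3 m5.py w
```

```text
[ 0.60804507 -0.23174986  0.22853346] [ 3.14114163e+00 -1.66261870e-04  3.03810782e-02]
wheel [ 559.6 -208.7   53.8] 2844
red 533 med [ 0.6166 -0.2266  0.1398] rect [ 609.2 -226.7] [23.3 23.5] 49.45
top 656 med [ 0.6094 -0.2268  0.1409] rect [ 608.8 -227. ] [23.7 23.4] 1.4
knob side fit [ 608.6 -226.9]
r 52.3 ang -20.4
```

Request:
move_arm([
  [-0.3, 0.6, 4.7, -40, 0, 0, 0],
  [-0.3, 0.6, 4.7, -85, 0, 0, 0],
  [-0.3, 0.6, 4.7, -110, 0, 0, 0],
  [-0.3, 0.6, 4.7, -110, 0, 0, 0],
  [0.5, 0.6, 4.7, -110, 0, 0, 0],
  [0.9, 0.6, 4.7, -110, 0, 0, 0],
  [0.9, 0.6, 4.7, -110, 0, 0, 0],
  [0.9, 0.6, 4.7, -110, 0, 0, 0],
], newtons=30)

```text
time_s: 26.08
ee_pos: [0.6088, -0.2272, 0.1188]
tcp_rot: [3.141, -0.001, 0.03]
force: [0.4, -2.4, 1.8]
opening: 0.0245
finger_force: 1.5
```

Request:
move_arm([
  [0.9, -0.7, -1.8, 0, 0, 0, 0],
  [0.9, -1.4, -3.5, 0, 0, 0, 0],
  [0.9, -1.4, -3.5, 0, 0, 0, 0],
])

```text
time_s: 26.45
ee_pos: [0.6079, -0.23, 0.1187]
tcp_rot: [-3.141, -0.001, 0.03]
force: [1.1, 4.5, 6.5]
opening: 0.0232
finger_force: 30.0
```

Request:
move_arm([
  [0.9, -0.7, -1.8, 0, 0, 0, 0],
  [0.9, -1.4, -3.5, 0, 0, 0, 0],
  [0.9, -1.4, -3.5, 0, 0, 0, 0],
])

```text
time_s: 26.82
ee_pos: [0.6069, -0.2322, 0.1187]
tcp_rot: [-3.14, -0.002, 0.031]
force: [2.3, 9.6, 5.7]
opening: 0.0237
finger_force: 30.0
```

Request:
move_arm([
  [0.9, -0.8, -2, 0, 0, 0, 0],
  [0.9, -1.6, -4, 0, 0, 0, 0],
  [0.9, -2.4, -6, 0, 0, 0, 0],
  [0.9, -2.4, -6, 0, 0, 0, 0],
])

```text
time_s: 27.32
ee_pos: [0.6052, -0.2357, 0.1187]
tcp_rot: [-3.137, -0.002, 0.033]
force: [5.4, 19.6, 6.3]
opening: 0.0235
finger_force: 30.0
```

```bash
python3 - <<'E'
from h import *
it,P=cloud("top")
for v in (186,188): print(v,[tuple(int(x) for x in it[v,u]) for u in range(252,260)])
E
python3 m6.py w12.png | grep blue
```

```text
186 [(25, 72, 91), (17, 156, 177), (13, 221, 234), (97, 152, 175), (186, 196, 201), (135, 100, 74), (179, 107, 54), (182, 109, 54)]
188 [(13, 218, 235), (14, 220, 235), (14, 224, 235), (89, 143, 165), (189, 200, 204), (129, 98, 74), (165, 103, 60), (165, 104, 57)]
wrist blue 755 y [-15.  -14.7 -12.   15.7  17.5]
top blue 401 y [-14.6 -12.8  19.3  68.7  68.7]
```

The loaded state sits about 0.5 mm tighter than after the quick release, so some rebound occurred. I ease the load off slowly before letting go this time.

Request:
move_arm([
  [0.9, 0.5, 1.3, 0, 0, 0, 0],
  [0.9, 1, 2.6, 0, 0, 0, 0],
  [0.9, 1.5, 3.9, 0, 0, 0, 0],
  [0.9, 2, 5.2, 0, 0, 0, 0],
  [0.9, 2.4, 6, 0, 0, 0, 0],
  [0.9, 2.4, 6, 0, 0, 0, 0],
  [0.9, 2.4, 6, 0, 0, 0, 0],
])

```text
time_s: 28.35
ee_pos: [0.607, -0.232, 0.1187]
tcp_rot: [-3.14, -0.002, 0.031]
force: [3.2, 9.8, 4.8]
opening: 0.0233
finger_force: 30.0
```

```bash
cat > m7.py <<'E'
from h import *
it=np.mean([r.capture("top")[0].astype(float) for _ in range(2)],0)
g=it/it[188,253].max()*235
for v in (186,188): print(v,[tuple(int(x) for x in g[v,u]) for u in range(253,259)])
o=r.get_obs();print(o['ee_pos'],o['force'].round(1))
E
python3 m7.py
```

```text
186 [(13, 155, 177), (13, 220, 234), (79, 135, 157), (186, 196, 200), (140, 106, 80), (180, 108, 54)]
188 [(9, 219, 235), (11, 224, 235), (76, 130, 152), (188, 199, 203), (133, 101, 77), (165, 105, 58)]
[ 0.60701809 -0.23193272  0.11875083] [ 4.2 10.3  4.6]
```

Request:
move_arm([
  [0.9, 0.5, 1.2, 0, 0, 0, 0],
  [0.9, 1, 2.4, 0, 0, 0, 0],
  [0.9, 1.4, 3.5, 0, 0, 0, 0],
  [0.9, 1.8, 4.5, 0, 0, 0, 0],
  [0.9, 1.8, 4.5, 0, 0, 0, 0],
  [0.9, 1.8, 4.5, 0, 0, 0, 0],
])

```text
time_s: 29.2
ee_pos: [0.6082, -0.2292, 0.1187]
tcp_rot: [-3.141, -0.001, 0.03]
force: [1.1, 4.0, 5.4]
opening: 0.0235
finger_force: 30.0
```

```bash
python3 m7.py
```

```text
186 [(14, 156, 178), (13, 221, 235), (84, 138, 162), (185, 195, 200), (141, 128, 117), (180, 108, 55)]
188 [(10, 219, 235), (10, 224, 235), (79, 132, 155), (187, 197, 201), (145, 133, 123), (166, 105, 59)]
[ 0.60816565 -0.22912024  0.11872179] [1.5 4.1 5. ]
```

Request:
move_arm([
  [0.4, 0, 0, 0, 0, 0, 0],
  [0.2, 0, 0, 0, 0, 0, 0],
  [0, 0, 0, 0, 0, 0, 0],
  [0, 0, 0, 0, 0, 0, 0],
  [0, 0, 0, 30, 0, 0, 0],
  [0, 0, 0, 70, 0, 0, 0],
  [0, 0, 0, 110, 0, 0, 0],
  [0, 0, 0, 110, 0, 0, 0],
])

```text
time_s: 30.3
ee_pos: [0.6091, -0.2301, 0.2317]
tcp_rot: [3.14, -0.005, 0.029]
force: [0.3, 0.6, 0.1]
opening: 0.047
finger_force: 0.0
```

```bash
python3 m7.py; python3 m5.py w
```

```text
186 [(15, 155, 177), (12, 220, 235), (57, 110, 133), (184, 194, 198), (148, 136, 126), (179, 107, 54)]
188 [(11, 218, 235), (11, 223, 235), (70, 123, 145), (187, 197, 201), (146, 135, 126), (164, 104, 59)]
[ 0.60755785 -0.22964264  0.22823652] [-0.6 -0.4 -0.3]
[ 0.60755785 -0.22964264  0.22823652] [ 3.14146494e+00 -2.63577740e-04  2.95186596e-02]
wheel [ 559.5 -208.6   53.8] 2867
red 532 med [ 0.6166 -0.2268  0.1399] rect [ 609.3 -226.9] [23.2 23.3] 53.17
top 656 med [ 0.6094 -0.227   0.1408] rect [ 608.7 -226.9] [23.9 22.5] 2.02
knob side fit [ 608.5 -227. ]
r 52.4 ang -20.6
```

```bash
python3 -c "
from rig import r
print(r.hand_in())"
```

```text
the job is handed in; nothing more can be done
None
```

The job is handed in: the flask was flat in the nest with its cap out through the notch, the handwheel was wound clockwise until the nose met the stop, and the grip is released. After the final release the wheel sprang back about 2 mm at the grip, so a gap of up to about 0.3 mm at the nose is possible. My last look at the flask was before a final confirming push on the wheel. I kept clear of the bottle, tip box and dishes.

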